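# Lock the steel disc box with its T-handled key

## Task

One of the two green steel boxes is still unlocked: its T-handled key stands proud in the lock because it has not engaged. Turn that key until it lines up and drops fully home in the lock, then turn it clockwise (seen from above) until the lock's tongue lies under the keeper on the box's front edge. Leave the key standing in the lock, fully home, and let go.

Things in the scene. Friction and masses are not known exactly. Their poses are not given: they have to be found in the camera images.
- key_bar (a point): Centre of the grip bar of the loose T-shaped steel key: bar 70 mm along x, 14 mm thick along y, 24 mm high along z. Below it a thin neck and a 50 mm plug, upright in the lock's sleeve with 3 mm play all round, with a cross-shaped bit (arms along x and y) beneath. The bar's centre starts 102 mm above the lid; fully home it is at 87 mm. The other box's key is round-headed, fixed, already locked.
- lock (a point): On the lock's axis at lid height (60 mm over the bench) of the unlocked box: fixed, green steel, 200 x 190 x 60 mm. Axes: x to the box's back, z up. The front edge is 46 mm away at -x, with the keeper, a small hook, straight in front. The round sleeve about the key is 68 mm wide, its top 48 mm above the lid. A loose grinding disc lies on the lid behind.
- cam (a joint): Rotor under the key, rad, clockwise from above: 0 unlocked to 1.05 locked (stops). Its steel tongue reaches 76 mm from the axis, pointing (pi + 1.05 - joint) counter-clockwise from the lock's x. The key drops in with its bar parallel or square to the tongue within 12 deg, 28 to 58 deg counter-clockwise of its start; then 14 deg play each way before the rotor follows (0.25 N m; stays put).
Things that resemble listed ones, but are neither listed nor needed, are in the scene too. What is shaped like the part that bears key_bar but pink or red is not meant.

How it is judged (in metres and radians):
On the way:
1. the key has dropped home in the rotor: its bar's centre less than 92 mm above the lid (z of key_bar in the frame of lock below 0.092 m and horizontal distance between key_bar and lock below 0.015 m), for 0.2 s.
At the end, for the whole second after the job is handed in: The rotor is turned to at least 0.80 rad (tongue under the keeper; the stop is at 1.05) and at rest, and the key stands upright (within 11 degrees) and fully home in the lock: bar's centre less than 92 mm above the lid (87 mm is fully home) and within 15 mm of the lock's axis (all of step 1 and value of joint cam above 0.8 rad and angle between key_bar's own z axis and vertical below 0.2 rad and velocity of joint cam between -0.1 and 0.1 rad/s); the robot touches nothing.
It also fails if it takes over 35 s, if anything falls off the work surface, if the arm or the gripper's body presses on something with over 40 N, if the wrist force passes 120 N, or if a joint passes its speed limit or range.

## Robot

A 6-joint arm with a two-finger parallel gripper is mounted at the origin on the work surface. World frame = base frame: x ahead of the robot, y to its left, z up, the work surface at z = 0. Lengths are in mm, angles in rad, forces in N, time in s.
With the tool pointing down it reaches from about 275 to 825 mm from the base axis. Payload 4.9 kg.
Tool frame: the origin (TCP) lies at the very end of the fingers, on their centre line; the grasp point (between the pads) lies 19 mm behind it; z points along the fingers, y is the direction in which the jaws open and shut (so a half turn about z gives the same grasp; the last joint's range is limited). The gripper opens to 85 mm and grips with 20 to 120 N. Pads are 22 mm wide; open, the fingers measure 114 mm over their backs; the gripper's body (76 mm by 85 mm) begins 54 mm behind the grasp point. The pads swing forward as they close: fully open they stand 13 mm farther back than shut.
Start: joints at [1.215, 0.326, -0.193, 1.052, 0, 1.437], TCP at [120.985, 536.545, 197.881] pointing down, gripper open.
Joint ranges: [-2.65, 2.65], [-0.97, 1.79], [-1.3, 1.35], [-1.93, 2.1], [-1.47, 1.37], [-3.14, 3.14]. Speed limits (rad/s): [2.57, 2.57, 3.14, 3.14, 3.14, 3.14].

## Interface

Orientations are given as [roll, pitch, yaw] about the fixed x, y, z axes, in that order (R = Rz(yaw) Ry(pitch) Rx(roll)).
In Python, from bench import bot, solve_ik, imaging gives the robot as it stands. Calls block until the motion is done:
- bot.move_ptp(position, orientation): joint-space move of the TCP to a pose.
- bot.movel(position, rot=None, max_speed=150, threshold=None): straight line of the TCP; rot=None keeps the orientation; max_speed is the mean speed in mm/s. With threshold (N) it stops when the force on the tool has changed by that much, and returns True; else False.
- bot.move_j(angles): joint-space move.
- bot.grip(opening, effort=None): opening from 0.0 (shut) to 1.0 (fully open); effort is the grip in N (None keeps the last); returns when the fingers have stopped.
- bot.dwell(seconds).
- solve_ik(position, orientation): joint angles nearest the present ones, or None.
- bot.get_state(): the state.
- imaging.capture(name): name is "scene" or "top" or "wrist"; returns the picture (480x640x3 uint8, blue, green, red); there is no depth.
- imaging.camera_model(name): a dict with "K" (3x3 intrinsics, pixels), "k1" (the pictures are not rectified: a ray, as slopes to the right and down, at radius r is drawn at 1 + k1 r^2 times it, then the intrinsics apply), "position" and "rotation" of the camera in the world. Camera axes: x right, y up, looking along -z (the intrinsics and any distortion apply to the point x, -y, -z); pixel columns grow to the right and rows downward; lengths in mm; the calibration is good to about 2 mm. A picture is of the moment at which its call begins: read the wrist's pose just before it. camera_model takes no time and is no camera call; for the wrist camera it gives the pose at the moment of the call.
A pose or a line that the arm cannot do raises bot.IKError and nothing moves.
- bot.sign_off(): hands the job in, once; it reports no verdict.
The state is a dict: "t": time; "qpos": joint angles; "joint_velocities": joint speeds; "effort": joint torques, N m; "tcp_pos": TCP position; "orientation": TCP orientation; "contact_force": force on the tool from outside, world axes, zero at the start; "wrist_torque": the same for the moment, N m; "opening": opening from 0.0 (shut) to 1.0 (fully open).
Only numpy, scipy, OpenCV 4.12 (cv2) and the standard library are available. Lean on these libraries where they do the work, as an engineer would, in place of code of your own. Each camera call takes 0.05 s, during which the arm holds its last target.

## Working session

There is one attempt and no reset: what is moved stays moved. The work goes in short steps, each a Python script; the robot and the scene stay as the last script left them, time stands still between calls to the robot, and variables do not carry over. Pictures are saved under pics/ and viewed, and the job is handed in when it is done.

```bash
mkdir -p pics; ls
python3 - <<'E'
from bench import bot, imaging
import cv2
for n in ("scene","top","wrist"):
    m=imaging.camera_model(n); print(n,m)
    cv2.imwrite(f"pics/{n}0.png",imaging.capture(n))
s=bot.get_state(); print(s)
E
```

```text
pics
scene {'K': array([[535.16161408,   0.        , 316.65946352],
       [  0.        , 535.16161408, 239.95835431],
       [  0.        ,   0.        ,   1.        ]]), 'k1': -0.06828660501665736, 'position': array([1161.71650458, -226.78953822,  702.89998265]), 'rotation': array([0.88735654, 0.01270859, 1.16130976])}
top {'K': array([[457.13813199,   0.        , 307.91642205],
       [  0.        , 457.13813199, 243.12542566],
       [  0.        ,   0.        ,   1.        ]]), 'k1': -0.11488461064215309, 'position': array([ 377.08285268,   92.41031803, 1129.59849249]), 'rotation': array([ 0.09621844, -0.03424708, -1.54970846])}
wrist {'K': array([[410.58963136,   0.        , 323.8448515 ],
       [  0.        , 410.58963136, 239.59670141],
       [  0.        ,   0.        ,   1.        ]]), 'k1': -0.0695964868620547, 'position': array([ 54.32882268, 550.60789591, 374.68106087]), 'rotation': array([-2.79319400e-01,  5.23020670e-04,  1.34797695e+00])}
{'t': 0.15, 'qpos': array([ 1.21477060e+00,  3.26775103e-01, -1.93358422e-01,  1.05201621e+00,
        2.95419196e-05,  1.43659287e+00]), 'joint_velocities': array([ 7.54036263e-04, -1.76065407e-03,  1.07258245e-03,  8.60268061e-05,
       -1.15271843e-03, -1.10993547e-03]), 'effort': array([ 1.25953648e-03, -4.43704355e+01,  2.62664938e+01,  1.04544920e-02,
       -1.03609696e-04,  1.00436557e-05]), 'tcp_pos': array([120.81106615, 536.06039065, 197.27934597]), 'orientation': array([-3.14025537e+00, -2.10363074e-04,  2.91977023e+00]), 'contact_force': array([ 0.00973641,  0.77451104, -0.74915194]), 'wrist_torque': array([-0.01087871, -0.02198707,  0.02660764]), 'opening': 1.0014247271058836}
```

View pics/scene0.png

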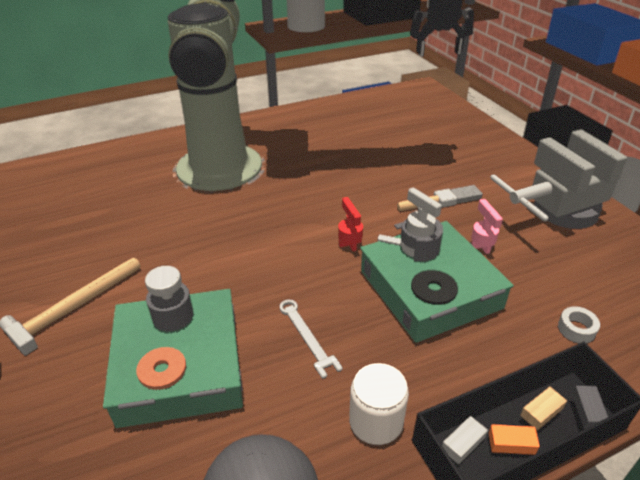

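View pics/top0.png

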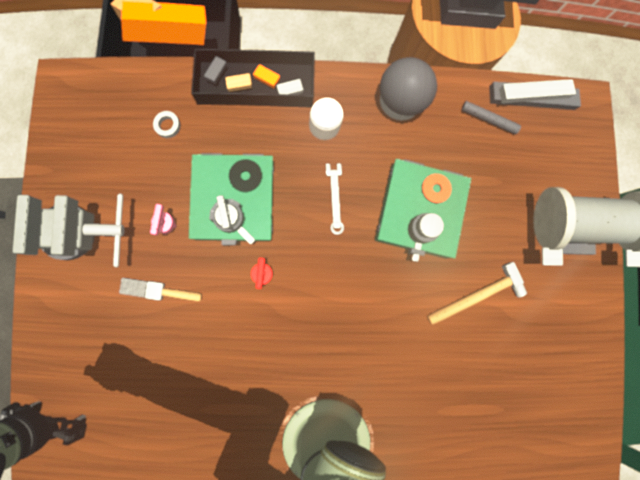

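View pics/wrist0.png

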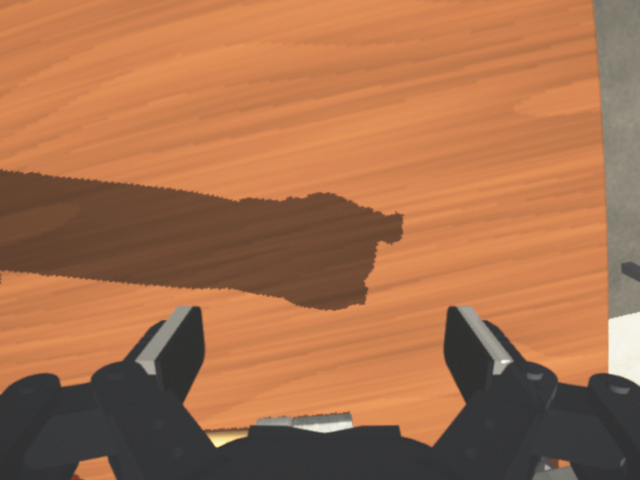

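The unlocked box with the T key is at about (231,197) in the top view; the round-headed key is on the right box. I'll enlarge that part of the picture.

```bash
cat > h.py <<'E'
import numpy as np, cv2
from scipy.spatial.transform import Rotation as R
def parts(m):
    return m["K"], m["k1"], np.array(m["position"]), R.from_euler("xyz",m["rotation"]).as_matrix()
def px(m,P):
    K,k,p,M=parts(m); c=M.T@(np.array(P,float)-p); s=np.array([c[0]/-c[2],-c[1]/-c[2]])
    s=s*(1+k*(s@s)); return (K@[s[0],s[1],1])[:2]
def ray(m,u,v):
    K,k,p,M=parts(m); d=np.linalg.solve(K,[u,v,1])[:2]; s=d.copy()
    for _ in range(30): s=d/(1+k*(s@s))
    return p, M@np.array([s[0],-s[1],-1])
def at_z(m,u,v,z):
    p,d=ray(m,u,v); return p+d*(z-p[2])/d[2]
E
python3 - <<'E'
from h import *; import pickle
from bench import imaging
pickle.dump({n:imaging.camera_model(n) for n in("scene","top")},open("cams.pkl","wb"))
t=cv2.imread("pics/top0.png")[140:260,180:285]; cv2.imwrite("pics/topc.png",cv2.resize(t,(700,800)[0:1]+(600,) if 0 else (525,600),interpolation=cv2.INTER_CUBIC))
t=cv2.imread("pics/scene0.png")[180:340,350:520]; cv2.imwrite("pics/scenec.png",cv2.resize(t,None,fx=3.7,fy=3.7,interpolation=cv2.INTER_CUBIC))
E
```

```text
(no output)
```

View pics/topc.png

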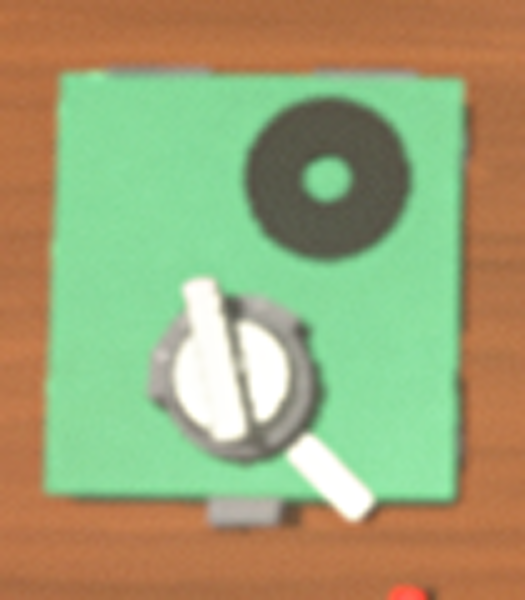

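View pics/scenec.png

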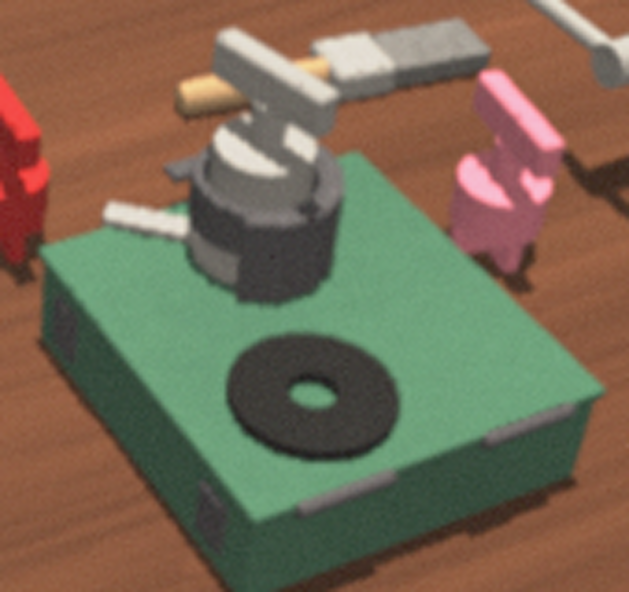

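Run:
```python
from h import *; import pickle
C=pickle.load(open("cams.pkl","rb")); T=C["top"]; S=C["scene"]
f=lambda u,v:(180+(u+.5)/5-.5,140+(v+.5)/5-.5)
g=lambda u,v:(350+(u+.5)/3.7-.5,180+(v+.5)/3.7-.5)
c=[at_z(T,*f(*q),60) for q in [(60,73),(465,79),(458,500),(46,494)]]  # BL(back left), back right, front right, front left
for q in c: print(q.round(1))
for a,b in((0,1),(1,2),(2,3),(3,0)): d=c[b]-c[a];print(np.linalg.norm(d).round(1),np.degrees(np.arctan2(d[1],d[0])).round(1))
e=[at_z(T,*f(*q),174) for q in [(186,285),(215,281),(243,436),(216,441)]]; 
for q in e: print("bar",q.round(1))
print("bar c",np.mean(e,0)); d=(e[0]+e[1]-e[2]-e[3])/2; print(np.linalg.norm(d),np.degrees(np.arctan2(d[1],d[0])))
print("plugtop circle", at_z(T,*f(232,378),128))
cs=[at_z(S,*g(*q),60) for q in [(603,390),(262,522),(42,255),(350,152)]]
for q in cs: print("S",q.round(1))
# tri of bar centre top: scene top-face center approx
print("tip",at_z(T,*f(362,512),62))
print("keeper",at_z(T,*f(244,512),75))
es=[at_z(S,*g(*q),174) for q in [(228,28),(216,44),(340,95),(318,110)]]
for q in es: print("barS",q.round(1))
print(np.mean(es,0))
```

```text
[689.1 342.3  60. ]
[690.7 147.3  60. ]
[487.3 144.4  60. ]
[485.5 338.4  60. ]
195.1 -89.5
203.4 -179.2
194.0 90.6
203.7 1.1
bar [564.4 256.9 174. ]
bar [566.4 244.7 174. ]
bar [500.4 230.1 174. ]
bar [498.  241.4 174. ]
bar c [532.32047036 243.27733515 174.        ]
67.84719228018274 12.827465636758534
plugtop circle [532.11041776 242.62680249 128.        ]
S [687.1 339.5  60. ]
S [691.3 150.1  60. ]
S [491.6 145.2  60. ]
S [483.3 335.4  60. ]
tip [480.38387494 189.08693957  62.        ]
keeper [477.79334084 242.53216588  75.        ]
barS [496.3 238.2 174. ]
barS [505.7 225.8 174. ]
barS [565.2 256.1 174. ]
barS [571.  240.3 174. ]
[534.55866672 240.09989985 174.        ]
```

Run:
```python
from h import *; import pickle
from bench import bot,imaging,solve_ik
for b in(12.8,45,-15): print(b,solve_ik([533.5,242,160],[np.pi,0,np.pi+np.radians(b)]))
bot.move_ptp([533.5,242,250],[np.pi,0,np.pi+np.radians(12.8)])
bot.dwell(0.2)
s=bot.get_state();m=imaging.camera_model("wrist");im=imaging.capture("wrist")
print(s["t"],s["tcp_pos"],s["orientation"],s["contact_force"])
pickle.dump(m,open("w1.pkl","wb"));cv2.imwrite("pics/w1.png",im)
print(px(m,[533.5,242,174]),px(m,[533.5,242,60]))
```

```text
12.8 [ 0.29988197  0.41850305 -0.15509339  0.99719988  0.          0.07647982]
45 [ 0.29988197  0.41850305 -0.15509339  0.99719988  0.         -0.4855162 ]
-15 [ 0.29988197  0.41850305 -0.15509339  0.99719988  0.          0.56168135]
2.2 [533.06063616 242.7519854  249.97360943] [ 3.14151846e+00 -9.04367371e-05 -2.91690666e+00] [-0.06699609  0.63343814 -0.17784379]
[324.48879464 233.48778686] [324.14361937 200.56369428]
```

View pics/w1.png

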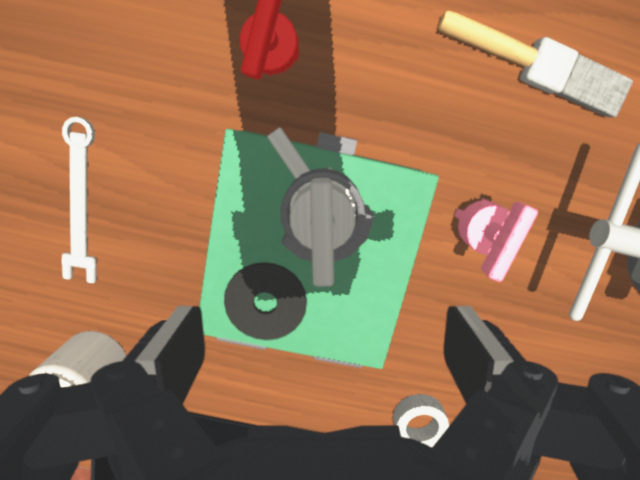

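Run:
```python
from h import *
t=cv2.imread("pics/w1.png")[115:305,220:400]; cv2.imwrite("pics/w1c.png",cv2.resize(t,None,fx=3.1,fy=3.1,interpolation=cv2.INTER_CUBIC))
```

```text
(no output)
```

View pics/w1c.png

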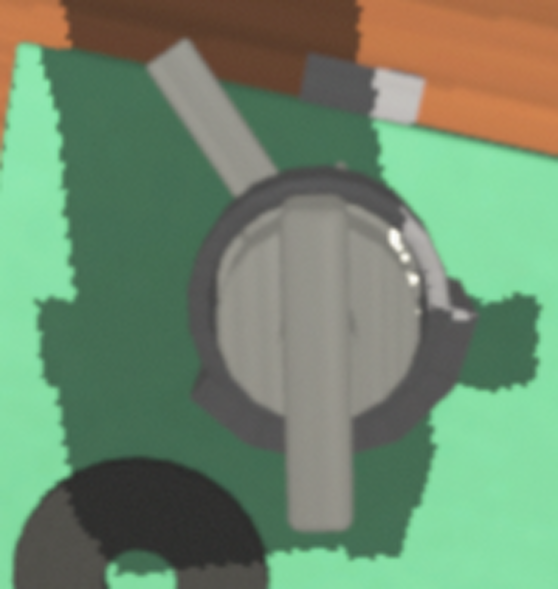

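Run:
```python
from h import *; import pickle
m=pickle.load(open("w1.pkl","rb"))
w=lambda q,z: at_z(m,220+(q[0]+.5)/3.1-.5,115+(q[1]+.5)/3.1-.5,z)
for z in(68,80):
  for a,b in(((236,195),(148,68)),((277,170),(187,38))):
    d=w(b,z)-w(a,z); print(z,w(b,z),np.degrees(np.arctan2(d[1],d[0]))%360)
e=[w(q,174) for q in((283,197),(345,199),(352,526),(292,530))]
print(np.mean(e,0)); d=(e[2]+e[3]-e[0]-e[1])/2; print(np.linalg.norm(d),np.degrees(np.arctan2(d[1],d[0])))
a=(w((20,43),60)); b=w((558,155),60); d=b-a; print(a,np.degrees(np.arctan2(d[1],d[0])))
print("plug",w((318,308),128),"sleeve",w((325,308),108))
```

```text
68 [488.65967446 182.06997309  68.        ] 226.81602619383395
68 [478.42526695 190.99036103  68.        ] 226.8098170901713
80 [487.92244076 183.53747984  80.        ] 226.8160261938339
80 [478.02968333 192.16008295  80.        ] 226.80981709017126
[533.95437153 240.65839897 174.        ]
70.57543962934861 14.094368753915766
[490.16590976 144.5400356   60.        ] 91.17891608320286
plug [531.34718171 239.92020063 128.        ] sleeve [535.2749363  242.59959427 108.        ]
```

```bash
cat >> h.py <<'E'
def go(bot): 
    s=bot.get_state(); print(round(s["t"],2),s["tcp_pos"].round(1),"yaw",round(np.degrees(s["orientation"][2])%360-180,1),"F",s["contact_force"].round(1),"M",s["wrist_torque"].round(2),"op",round(s["opening"],3))
E
python3 - <<'E'
from h import *
from bench import bot,imaging
o=lambda b:[np.pi,0,np.pi+np.radians(b)]
X=[533.8,241.2]
bot.move_ptp(X+[200],o(14)); go(bot)
print(bot.movel(X+[146],max_speed=60,threshold=8)); go(bot)
bot.grip(0.0,25); go(bot)
cv2.imwrite("pics/w2.png",imaging.capture("wrist")); cv2.imwrite("pics/s2.png",imaging.capture("scene")[150:330,350:540].repeat(3,0).repeat(3,1))
E
```

```text
2.57 [532.3 241.  199.1] yaw 14.0 F [-0.2 -0.2  0.8] M [ 0.04 -0.04 -0.04] op 0.998
False
3.62 [534.1 241.3 146.4] yaw 14.0 F [ 0.6  0.1 -0.4] M [ 0.01 -0.04  0.01] op 0.996
4.38 [533.8 241.2 146. ] yaw 14.0 F [-0.5  0.2  0.2] M [ 0.08 -0.06 -0.02] op -0.001
```

View pics/w2.png

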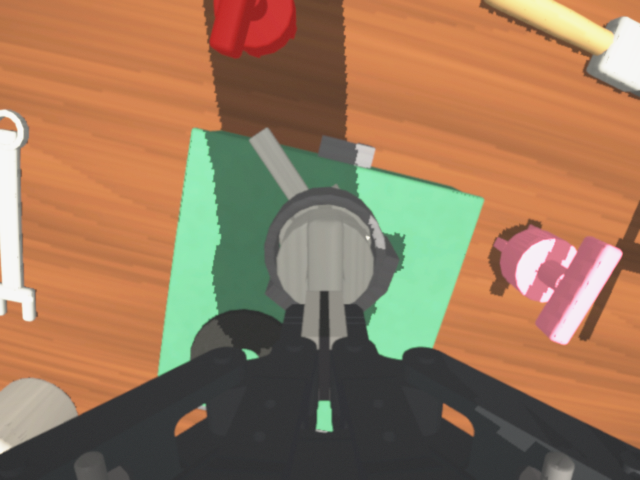

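View pics/s2.png

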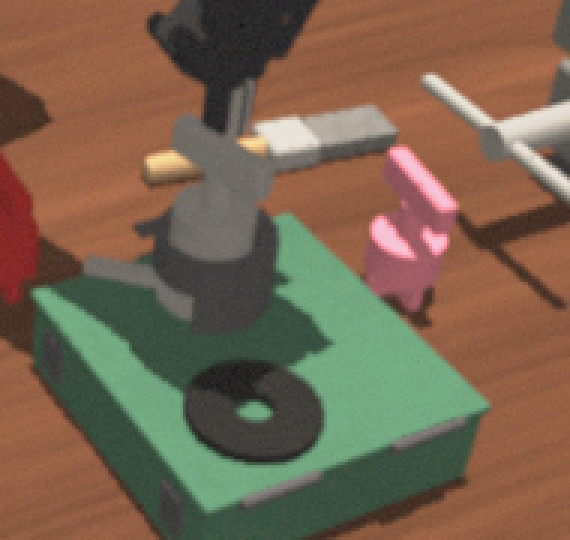

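Run:
```python
from h import *
from bench import imaging,bot
m=imaging.camera_model("wrist"); print(m["position"],m["rotation"])
p=bot.get_state()["tcp_pos"]
for dz in (0,19,30): print(dz,px(m,p+[0,0,dz]))
c,s=np.cos(np.radians(14)),np.sin(np.radians(14))
for k in(-35,35): print(k,px(m,[533.9+k*c,241+k*s,174]),px(m,[533.9+k*c,241+k*s,150]))
t=cv2.imread("pics/w2.png")[180:450,200:450]; cv2.imwrite("pics/w2c.png",cv2.resize(t,None,fx=2.2,fy=2.2,interpolation=cv2.INTER_CUBIC))
S=imaging.camera_model("scene"); print(px(S,p),px(S,[533.9,241,174]))
```

```text
[467.61862669 223.15196432 323.47227121] [-2.80020202e-01 -1.16696910e-03  1.81412188e+00]
0 [326.74783788 275.99876353]
19 [327.10846436 292.42871143]
30 [327.35399914 303.62754637]
-35 [326.91212298 215.4642144 ] [326.44405996 203.16847959]
35 [326.71555987 377.38149139] [326.32595964 347.62050137]
[422.28034866 210.85164648] [424.02298235 197.81257151]
```

View pics/w2c.png

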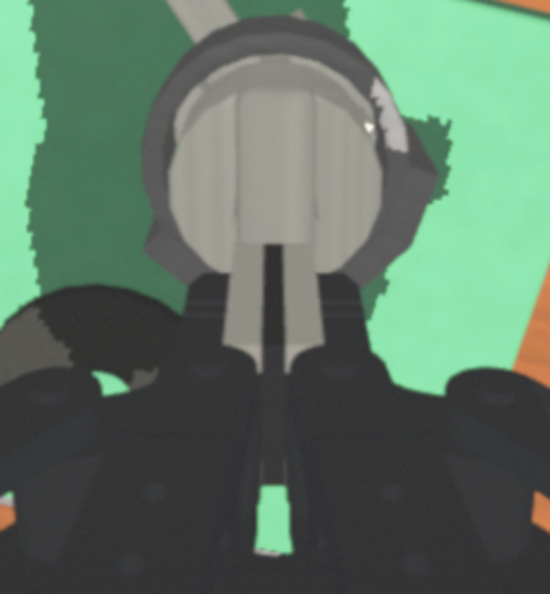

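The gripper shut on nothing. In the wrist view the pads (tip at about (324,290)) seem to lie over the bar rather than on either side of it. I'll lift and triangulate the real fingertip.

Run:
```python
from h import *;import pickle
from bench import bot,imaging
X=[533.8,241.2]
bot.movel(X+[190],max_speed=120); bot.dwell(.15); go(bot)
m=imaging.camera_model("wrist");w=imaging.capture("wrist");s=imaging.capture("scene")
p=bot.get_state()["tcp_pos"]; S=imaging.camera_model("scene")
pickle.dump((m,p),open("w3.pkl","wb"));print(px(m,p),px(S,p))
cv2.imwrite("pics/w3.png",cv2.resize(w[200:400,230:430],None,fx=3,fy=3,interpolation=cv2.INTER_CUBIC))
cv2.imwrite("pics/s3.png",cv2.resize(s[100:260,350:500],None,fx=3.7,fy=3.7,interpolation=cv2.INTER_CUBIC))
```

```text
5.15 [533.  240.9 188.9] yaw 14.0 F [-0.3  0.   0.9] M [0.01 0.02 0.03] op 0.005
[326.83943972 276.57569323] [424.80441157 190.36590395]
```

View pics/w3.png

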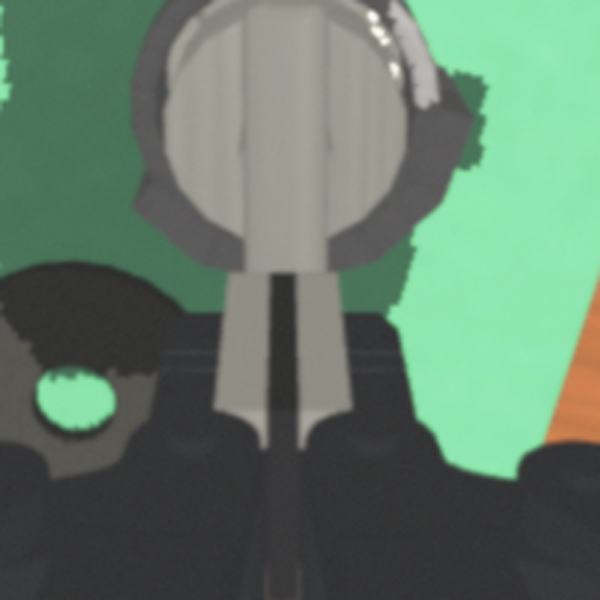

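View pics/s3.png

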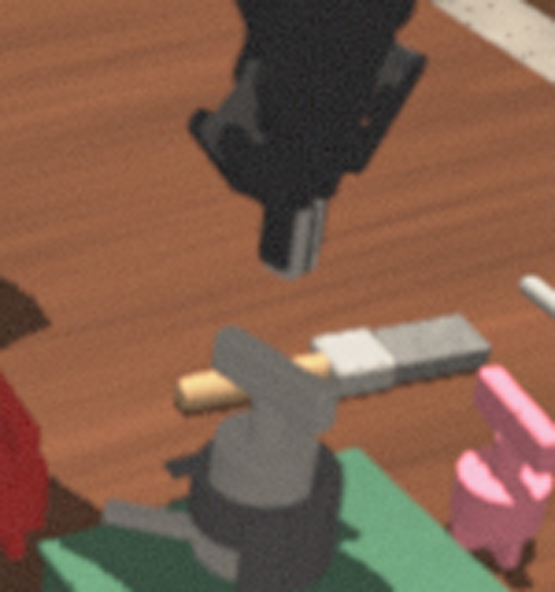

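Run:
```python
from h import *;import pickle
C=pickle.load(open("cams.pkl","rb"));m,p=pickle.load(open("w3.pkl","rb"))
a,d=ray(m,230+283/3,200+272/3); 
for q in((290,272),(285,270),(297,274)):
  b,e=ray(C["scene"],350+q[0]/3.7,100+q[1]/3.7)
  s=np.linalg.lstsq(np.c_[d,-e],b-a,rcond=None)[0]; print(a+d*s[0],b+e*s[1],p)
for z in(190,200,210,220,230): print(z,px(C["scene"],[p[0],p[1],z]),at_z(m,324.3,290.6,z))
```

```text
[528.0575173  238.48012373 218.82276184] [531.40210462 245.05963082 220.88992493] [533.22576297 241.02435147 189.05942999]
[527.52846664 238.34569145 220.10662488] [529.97960164 243.19467965 221.6244154 ] [533.22576297 241.02435147 189.05942999]
[528.65631211 238.63227808 217.36964858] [533.29478227 247.68439059 220.22889583] [533.22576297 241.02435147 189.05942999]
190 [424.86616784 189.90879235] [539.90599918 241.47505552 190.        ]
200 [425.52693241 185.01303388] [535.78685471 240.42927093 200.        ]
210 [426.19541318 180.05099724] [531.66771023 239.38348635 210.        ]
220 [426.871715   175.02151409] [527.54856576 238.33770176 220.        ]
230 [427.55594329 169.92339495] [523.42942129 237.29191718 230.        ]
```

Triangulation puts the real fingertip about 30 mm above the reported TCP (z ≈ 220 against 189). That agrees with the shut fingers passing over the bar without any force. I'll grasp with a 30 mm correction.

Run:
```python
from h import *
from bench import bot,imaging
X=[533.8,241.2]
bot.grip(0.7); go(bot)
print(bot.movel(X+[117],max_speed=80,threshold=8)); go(bot)
bot.grip(0.0,30); go(bot)
cv2.imwrite("pics/w4.png",imaging.capture("wrist")[150:480,130:510]); cv2.imwrite("pics/s4.png",imaging.capture("scene")[150:330,350:540].repeat(3,0).repeat(3,1))
```

```text
5.85 [533.8 241.2 190. ] yaw 14.0 F [ 0.1  0.2 -0.6] M [-0.01 -0.01  0.02] op 0.697
False
6.91 [534.3 241.3 117.6] yaw 14.0 F [0.3 0.2 1. ] M [ 0.   -0.02  0.02] op 0.697
7.41 [534.1 241.4 117.4] yaw 14.0 F [-0.9  0.4  1.1] M [ 0.13  0.13 -0.02] op 0.171
```

View pics/w4.png

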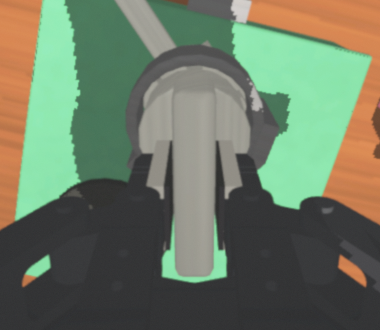

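View pics/s4.png

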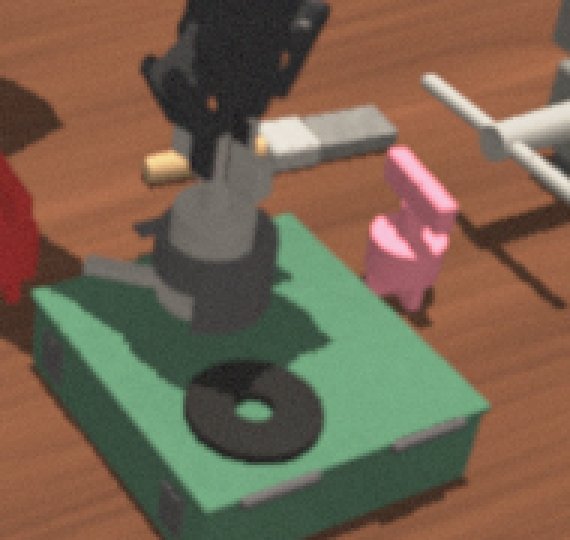

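The bar is gripped: opening 0.171 is about 14.5 mm, and both pads straddle the bar. Next I turn it counter-clockwise to line up with the tongue (about 47°) and press down gently.

Run:
```python
from h import *
from bench import bot,imaging
o=lambda b:[np.pi,0,np.pi+np.radians(b)]
X=[534,241.3]
for b in(25,36,46.5):
    bot.move_ptp(X+[117.4],o(b)); go(bot)
print(bot.movel(X+[100],max_speed=30,threshold=12)); go(bot)
cv2.imwrite("pics/w5.png",imaging.capture("wrist")); cv2.imwrite("pics/s5.png",imaging.capture("scene")[150:330,350:540].repeat(3,0).repeat(3,1))
```

```text
7.81 [534.1 241.2 117.4] yaw 24.8 F [ 0.3 -1.   2.2] M [-0.03  0.04  0.03] op 0.169
8.11 [533.4 241.  116.7] yaw 35.7 F [ 0.1 -0.3 -2. ] M [ 0.02 -0.02 -0.09] op 0.17
8.41 [533.7 241.2 117.1] yaw 46.2 F [ 0.1  0.5 -1.9] M [ 0.01 -0.01  0.01] op 0.17
True
8.93 [534.  241.3 102.4] yaw 46.5 F [-0.1 -0.4  6.1] M [-0.06  0.16 -0.05] op 0.171
```

View pics/s5.png

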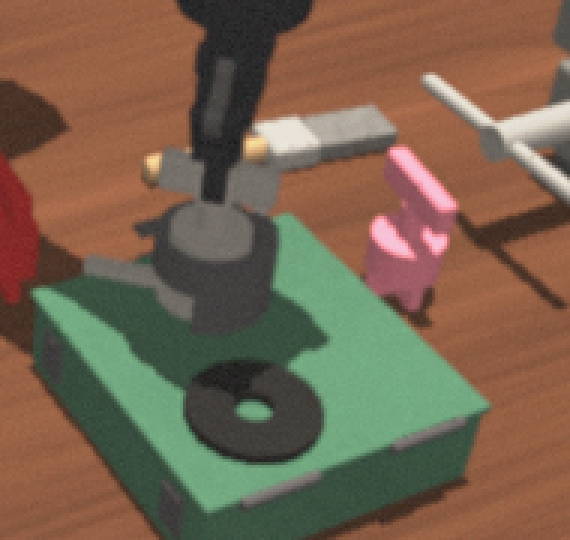

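View pics/w5.png

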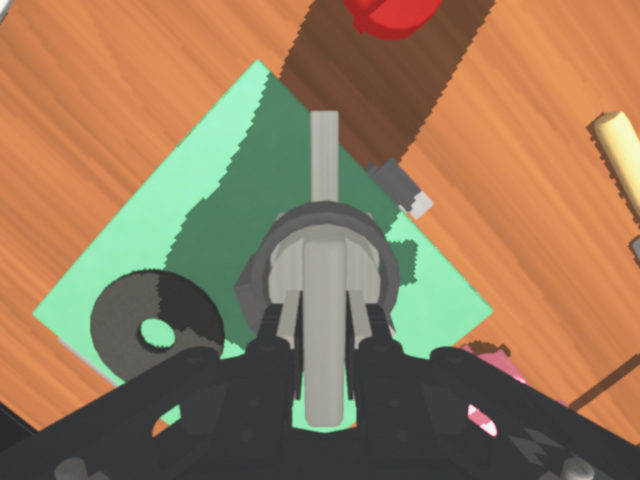

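The key has gone down 15 mm. The scene view shows the plug low in the sleeve, and the wrist view shows the bar parallel to the tongue. Now I turn it clockwise in steps.

Run:
```python
from h import *
from bench import bot,imaging
o=lambda b:[np.pi,0,np.pi+np.radians(b)]
X=[534,241.3]
for b in(35,25,15,5,-3,-7,-10.5):
    bot.move_ptp(X+[102.6],o(b)); go(bot)
    if abs(bot.get_state()["wrist_torque"][2])>1.5: break
cv2.imwrite("pics/w6.png",imaging.capture("wrist"))
cv2.imwrite("pics/s6.png",imaging.capture("scene")[150:330,350:540].repeat(3,0).repeat(3,1))
```

```text
9.33 [534.1 241.4 102.6] yaw 35.2 F [-0.1  0.6  0.4] M [ 0.01 -0.06 -0.06] op 0.165
9.62 [534.  241.5 102.6] yaw 25.3 F [ 0.4  0.4 -0.6] M [0.13 0.06 0.06] op 0.171
9.92 [534.  241.4 102.6] yaw 15.3 F [-1.   0.8 -0.3] M [0.16 0.12 0.1 ] op 0.167
10.21 [534.  241.4 102.6] yaw 5.3 F [-0.2  0.8  0.7] M [0.21 0.09 0.13] op 0.166
10.47 [534.  241.3 102.6] yaw -2.7 F [-1.1  1.6  0.5] M [0.17 0.02 0.13] op 0.17
10.72 [534.  241.3 102.6] yaw -6.7 F [-0.4  1.3  0.4] M [0.17 0.06 0.12] op 0.173
10.97 [534.  241.3 102.6] yaw -10.3 F [-0.6  1.3 -0.6] M [0.23 0.05 0.14] op 0.171
```

View pics/w6.png

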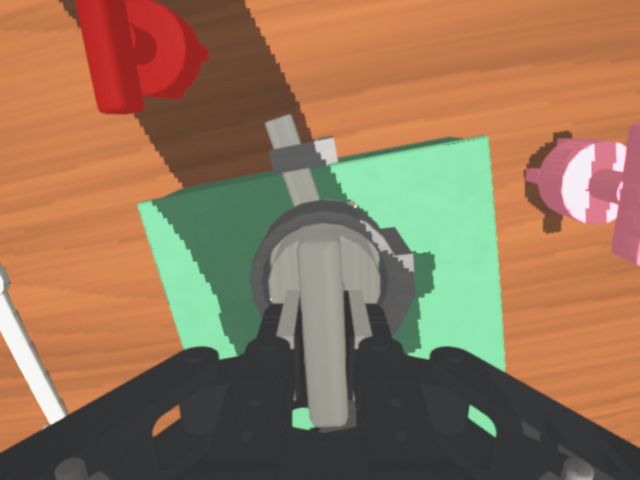

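View pics/s6.png

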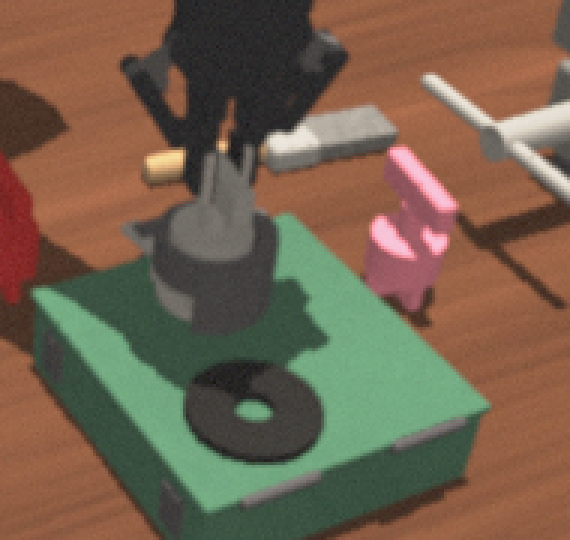

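Run:
```python
from h import *
from bench import bot,imaging
m=imaging.camera_model("wrist")
for z in(75,):
  tip=at_z(m,281,121,z)
  for a,b in(((287,171),(265,122)),((319,200),(293,117))):
    d=at_z(m,*b,z)-at_z(m,*a,z);print(tip,np.degrees(np.arctan2(d[1],d[0]))%360)
v=tip[:2]-[533.6,241.5];print(np.degrees(np.arctan2(v[1],v[0]))%360,np.linalg.norm(v))
```

```text
[462.45497621 232.8621025   75.        ] 192.7510128220703
[462.45497621 232.8621025   75.        ] 186.57375510740596
186.92254329488563 71.66747995530066
```

Cam is about 0.95 rad. I'll turn a few degrees further for margin, then let go and retreat upwards.

Run:
```python
from h import *;import pickle
from bench import bot,imaging
o=lambda b:[np.pi,0,np.pi+np.radians(b)]
X=[534,241.3]
bot.move_ptp(X+[102.6],o(-14.5)); go(bot)
bot.grip(0.7); go(bot)
bot.movel(X+[250],max_speed=120); bot.dwell(.3); go(bot)
m=imaging.camera_model("wrist");w=imaging.capture("wrist");s=imaging.capture("scene");t=imaging.capture("top")
pickle.dump(m,open("w7.pkl","wb"))
R=lambda i,f:cv2.resize(i,None,fx=f,fy=f,interpolation=cv2.INTER_CUBIC)
cv2.imwrite("pics/w7.png",R(w[90:310,210:430],2.7));cv2.imwrite("pics/s7.png",R(s[180:340,350:520],3.5));cv2.imwrite("pics/t7.png",R(t[140:260,180:285],5))
```

```text
11.32 [534.  241.3 102.6] yaw -14.4 F [ 0.   1.1 -0.4] M [0.21 0.09 0.14] op 0.171
11.82 [534.1 241.2 102.6] yaw -14.5 F [-0.2  0.1 -0.2] M [ 0.01 -0.   -0.07] op 0.7
13.49 [533.8 241.3 249.6] yaw -14.5 F [-0.8 -0.1 -0.3] M [-0.02 -0.05 -0.  ] op 0.701
```

View pics/w7.png

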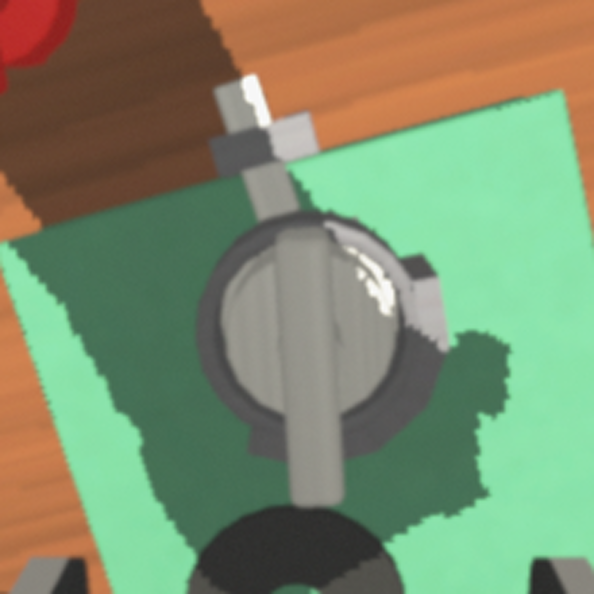

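View pics/s7.png

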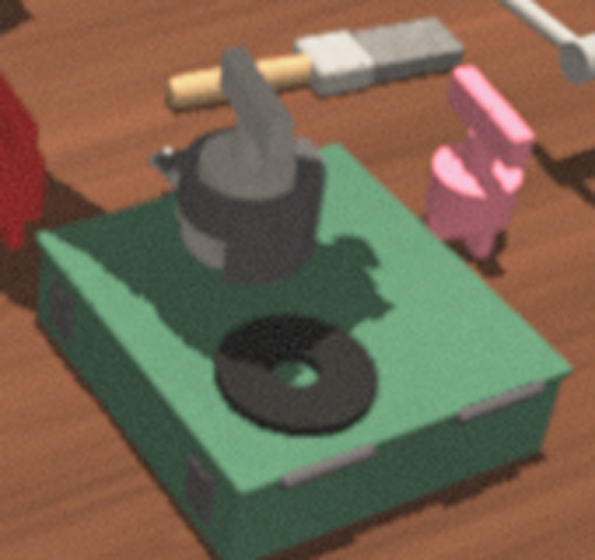

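View pics/t7.png

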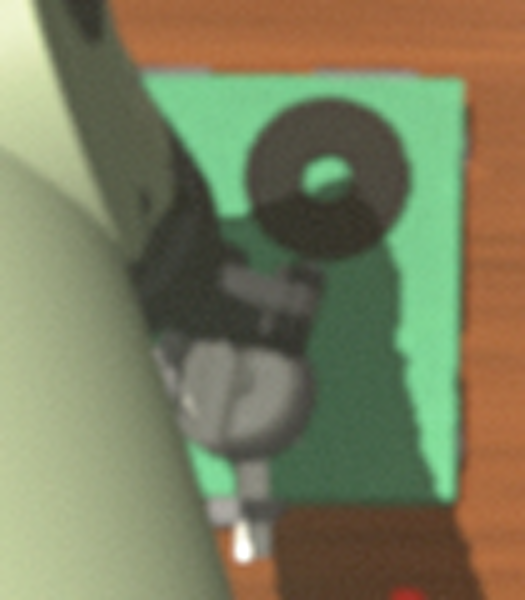

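Run:
```python
from h import *;import pickle
m=pickle.load(open("w7.pkl","rb"));S=pickle.load(open("cams.pkl","rb"))["scene"]
u=lambda q:(210+(q[0]+.5)/2.7-.5,90+(q[1]+.5)/2.7-.5)
v=lambda q:(350+(q[0]+.5)/3.5-.5,180+(q[1]+.5)/3.5-.5)
tip=at_z(m,*u((241,80)),75)
for a,b in(((258,218),(215,92)),((300,210),(256,76))):
  d=at_z(m,*u(b),75)-at_z(m,*u(a),75);print("tongue",np.degrees(np.arctan2(d[1],d[0]))%360)
w=tip[:2]-[533.6,241.5];print(tip,np.degrees(np.arctan2(w[1],w[0]))%360)
for z in(159,174):
  e=[at_z(m,*u(q),z) for q in((275,232),(328,230),(343,500),(293,505))];d=(e[2]+e[3]-e[0]-e[1])/2
  print(z,np.mean(e,0),np.linalg.norm(d),np.degrees(np.arctan2(d[1],d[0])))
  c=np.mean(e,0);x=d/np.linalg.norm(d);y=np.array([-x[1],x[0],0])
  print("scene pred crop",[((px(S,c+sx*35*x+sy*7*y)-[350,180])*3.5).round() for sx,sy in((-1,-1),(-1,1),(1,1),(1,-1))])
```

```text
tongue 183.7555056093179
tongue 183.58897703349575
[460.15962969 238.73301573  75.        ] 182.15769021988393
159 [534.02623849 241.25222207 159.        ] 69.98271884132743 -11.163840521792258
scene pred crop [array([219.,  50.]), array([244.,  47.]), array([296., 126.]), array([269., 130.])]
174 [530.32850412 242.17645366 174.        ] 66.06809329252086 -11.163840521792274
scene pred crop [array([219.,  22.]), array([245.,  18.]), array([297.,  96.]), array([270., 100.])]
```

The bar's top face fits z = 159 mm: its length comes out at 70.0 mm and its scene corners match, so the key is fully home. The tongue is at about 183°, so cam is about 1.0 rad. Handing in.

Run:
```python
from bench import bot
bot.sign_off()
```

```text
the job is handed in; nothing more can be done
```

I turned the T key about 33° counter-clockwise until it dropped home. I then turned it about 60° clockwise, which brought the tongue under the keeper, let go and backed off upwards. I handed the job in at about 14 s of robot time, and no verdict is reported.

**Last checks before hand-in:**
- **Key height:** the bar's top is at about 159 mm, so its centre is about 87 mm above the lid, which is fully home.
- **Key position:** the bar's centre is within about 1 mm of the lock's axis, and the key looks upright in the wrist and scene pictures.
- **Rotor:** the tongue is at 182–184°, so cam is about 1.0 rad, and it shows under the keeper in the pictures.
- **Contact:** the robot is clear of everything, and the force on the tool is about zero.

**What disagreed:** the real fingertips sit about 30 mm behind the reported TCP. Because of this my first grasp shut on nothing above the bar, without touching it. I measured the offset from the wrist and scene pictures and corrected for it. The rotor also started at about 0.25 rad, not 0.

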